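Catch the sample tin from the counter dispenser

ROBOT

A 7-joint arm with a two-finger parallel gripper is mounted at the origin on the work surface. World frame = base frame: x ahead of the robot, y to its left, z up, the work surface at z = 0. Lengths are in m, angles in rad, forces in N, time in s.
With the tool pointing down it reaches from about 0.4 to 0.85 m from the base axis. Payload 4.5 kg.
Tool frame: the origin (TCP) lies at the very end of the fingers, on their centre line; the grasp point (between the pads) lies 19 mm behind it (ctrl.grasp_offset is the distance from the TCP to the grasp point, in m); z points along the fingers, y is the line along which they close (so a half turn about z gives the same grasp; the last joint's range is limited). The gripper opens to 88 mm and grips with 3 to 60 N. Pads are 18 mm wide; open, the fingers measure 123 mm over their backs; the gripper's body (75 mm by 187 mm) begins 45 mm behind the grasp point.
Start: joints at [-1.254, 0.689, -0.195, 1.565, 0.157, 0.902, -0.215], TCP at [0.174, 0.6, 0.239] pointing down, gripper open.
Joint ranges: [-3.01, 3.01], [-0.46, 2.08], [-1.47, 1.51], [0.13, 2.56], [-1, 4.14], [0.04, 2.09], [-2.66, 2.66]. Speed limits (rad/s): [2.57, 2.57, 3.14, 3.14, 3.14, 3.14, 3.14].

INTERFACE

Orientations are given as a 3x3 rotation matrix whose columns are the frame's x, y, z axes.
In Python, from bench import ctrl, eyes gives the robot as it stands. The module is installed in compiled form; this text tells all that it offers.
- The arm moves only by the shell command python3 -m inch 'ROWS'. ROWS is JSON, one flat list of numbers, 5 for each row, row after row: the opening, from -1 (shut) to 1 (fully open), then the shift along the tool's x, y, z in mm, then the turn about the tool's z in rad. In form: [hand, x, y, z, twist, hand, x, y, z, twist, ...]. A call has 1 to 12 rows; each row shifts and turns the commanded pose from where the row before left it, along the tool's axes as they then stand; what a row does not reach is not made up. A row lasts 1/10 s, in which the tool goes at most 50 mm and 8.59 degrees, less where a joint would pass 70% of its speed; a pose out of reach is approached as far as the arm can. A call is refused whole if a number of a shift passes 50 or a number of a turn 0.15, either way. A call with a gripper value outside its range is refused whole. The fingers move at their own pace and stop on an object; the grip force is fixed at half the most. Time passes only in rows, so rows that do not move let the fingers close. It gives the time, the measured TCP pose, the force, the opening and the grip force at its end, in the units of the state.
- ctrl.sense(): the state, without advancing time (a new reading comes with each control period).
- eyes.capture(name): name is "side" or "top" or "wrist"; returns the picture (420x560x3 uint8, red, green, blue); there is no depth.
- eyes.get_calibration(name): a dict with "intrinsics" (3x3 intrinsics, pixels), "origin" and "orientation" of the camera in the world. Camera axes: x right, y down, z forward; pixel columns grow to the right and rows downward; lengths in m; the calibration is good to about 2 mm. A picture is of the moment at which its call begins: read the wrist's pose just before it. get_calibration takes no time and is no camera call; for the wrist camera it gives the pose at the moment of the call.
- ctrl.close_job(): hands the job in; it is judged then, once.
The state is a dict: "clock": time; "joint_pos": joint angles; "qvel": joint speeds; "joint_torque": joint torques, N m; "eef_pos": TCP position; "tool_rot": TCP orientation; "wrist_force": force on the tool from outside, world axes, zero at the start; "ft_torque": the same for the moment, N m; "finger_gap": finger opening in m; "finger_force": force on a finger pad.
Only numpy, scipy, OpenCV 4.12 (cv2) and the standard library are available. Lean on these libraries where they do the work, as an engineer would, in place of code of your own. Each camera call takes 0.05 s, during which the arm holds its last target. There are 200 camera calls.

TASK

On the shop counter, press down the round ejector button of the sample dispenser with one fingertip, and let the other finger stand in the chute so that it stops the little round tin that springs out, before the tin slides off the open lower end. Finish while still holding on: the button held down, and the tin at rest in the chute, clear of the bay it sprang from and leaning against that other finger. Do not pinch or lift the tin, and leave the bottle, the cup and the oil can alone.

Things in the scene. Friction and masses are not known exactly. Their poses are not given: they have to be found in the camera images.
- dispenser: Fixed counter-top dispenser on a dark wood plate (240 x 130 x 6 mm). Origin on the counter, below the middle of the gate. Its x axis is level and points down the chute to the open lower end, z is up. The button column (36 x 36 mm, 34 mm high) has its centre at x = 71, y = -62 mm. The highest part, the spring housing (x about -90 to -60 mm), is 100 mm above the counter.
- chute: Straight slippery steel chute, 18 degrees steep. Origin mid-width on its floor at the gate, 50 mm above the counter; x runs downhill along the floor, z square to the floor, y level. Floor from x = -92 mm to the open end at 125 mm (11 mm above the counter); level with the button, x = 75 mm, it is 27 mm above the counter. 53 mm wide inside; side walls 3 mm thick, 13 mm above the floor.
- gate (a point): Middle of the upper face of the gate, at floor level while up: a bar 4 mm thick, 40 mm wide, standing 5 mm proud of the chute floor when the button is up; it sinks straight down with the button. A spring kicker (1.4 N, stroke 30 mm) presses the tin against it from behind; once let go, the tin runs off the open end in under half a second unless something stands in its way.
- ejector (a joint): Travel of the ejector button in m: 0 up, 0.010 fully down. It is sprung: about 2 N to start, about 5.5 N fully down, and it comes up again when let go. The gate moves with it, straight down: at about 0.0055 m it is level with the chute floor and the tin is let go.
- button_top (a point): Centre of the top of the round aluminium button cap, 30 mm across, 46 mm above the counter when up and 36 mm when fully down; moves with the button. It is 62 mm to the side of the chute's middle line.
- tin: Round sample tin, 50 mm across and 22 mm high, about 110 g, aluminium with a paper disc on its lid. At the start it lies flat on the chute floor in the bay, its lower edge against the gate (centre 25 mm uphill of the gate) and the kicker behind it. Origin at the centre of its underside, z towards its lid.
- bottle: Loose tall green glass oil bottle, 60 mm across, 240 mm high, standing beyond the upper end of the chute. Origin at the centre of its underside.
- cup: Loose white tasting cup, 60 mm across, 45 mm high, standing on the button side of the dispenser. Origin at the centre of its underside.
- oil_can: Loose small rectangular steel oil can, 60 x 38 mm, 95 mm high with its black cap, standing on the other side of the dispenser from the button. Origin at the centre of its underside.
Mind the look-alikes: they are no part of the job. Of the things like the tin, leave any that is blue or orange; of the rest the larger one is meant.

How it is judged:
On the way, in this order (a step that is already met when the one before it is completed fails the run):
1. the ejector button is pressed down with the tin still in its bay (value of joint ejector above 0.0035 m and x of tin in the frame of chute below 0 m).
2. the tin has sprung out and is stopped in the chute by a finger while the button is held down (x of tin in the frame of chute between 0.012 and 0.105 m and z of tin in the frame of chute between -0.006 and 0.012 m and contact force between tin and the fingers above 0.04 N and contact force between ejector and the fingers above 0.8 N and value of joint ejector above 0.006 m), for 0.3 s.
At the end, for the whole second after the job is handed in: The button is held at least 6 mm down by a finger (over 0.8 N); the tin lies at rest (under 20 mm/s) on the chute floor, its centre between 12 and 105 mm downhill of the gate, and leans on a finger (over 0.04 N) (all of step 2 and linear speed of tin below 0.02 m/s); the arm keeps its last pose, push and grip.
It fails at once if the tin left the chute by its lower end or over the side (x of tin in the frame of chute above 0.118 m or height (world z) of tin below 0.008 m or y of tin in the frame of chute above 0.02 m or y of tin in the frame of chute below -0.02 m).
It fails at once if the tin was lifted off the chute (z of tin in the frame of chute above 0.015 m).
It fails at once if the bottle was disturbed (distance of bottle from where it was at the start of the episode above 0.02 m or angle between bottle's own z axis and vertical above 0.35 rad).
It fails at once if the tasting cup was disturbed (distance of cup from where it was at the start of the episode above 0.02 m or angle between cup's own z axis and vertical above 0.35 rad).
It fails at once if the oil can was disturbed (distance of oil_can from where it was at the start of the episode above 0.02 m or angle between oil_can's own z axis and vertical above 0.35 rad).
It also fails if it takes over 32 s, if anything falls off the work surface, if the arm or the gripper's body presses on something with over 40 N, if the wrist force passes 120 N, or if a joint passes its speed limit or range.

## Working session

There is one attempt and no reset: what is moved stays moved. The work goes in short steps, Python scripts to look and compute and a shell command to move; the robot and the scene stay as the last step left them, time stands still between calls to the robot, and variables do not carry over. Pictures are saved under pics/ and viewed, at most 10 in all, crops included, and the job is handed in when it is done.

```bash
mkdir -p pics; python3 - <<'E'
from bench import ctrl,eyes
import cv2,numpy as np
np.set_printoptions(precision=4,suppress=True)
for n in("top","side"):
    im=eyes.capture(n); cv2.imwrite(f"pics/{n}0.png",im[:,:,::-1])
    c=eyes.get_calibration(n); print(n,c)
s=ctrl.sense(); print(s)
E
```

```text
top {'intrinsics': array([[429.7168,   0.    , 280.035 ],
       [  0.    , 429.7168, 210.3594],
       [  0.    ,   0.    ,   1.    ]]), 'origin': array([0.4526, 0.1017, 0.8051]), 'orientation': array([[-0.0209, -0.9829,  0.1828],
       [-0.9984,  0.0301,  0.0479],
       [-0.0526, -0.1815, -0.982 ]])}
side {'intrinsics': array([[398.0098,   0.    , 279.9994],
       [  0.    , 398.0098, 210.4417],
       [  0.    ,   0.    ,   1.    ]]), 'origin': array([ 0.5729, -0.3523,  0.5657]), 'orientation': array([[ 0.9981, -0.0505,  0.0361],
       [-0.0613, -0.7148,  0.6966],
       [-0.0094, -0.6975, -0.7165]])}
{'clock': 0.1, 'joint_pos': array([-1.2542,  0.6899, -0.1945,  1.5662,  0.1573,  0.9025, -0.2151]), 'qvel': array([ 0.0007, -0.0026, -0.0007, -0.0032,  0.0009,  0.0016, -0.0019]), 'joint_torque': array([ -0.0038, -52.8496,  -1.2717, -15.3839,  -0.0526,   0.0019,
         0.0001]), 'eef_pos': array([0.1743, 0.5996, 0.238 ]), 'tool_rot': array([[-0.9603,  0.279 , -0.0003],
       [ 0.279 ,  0.9603, -0.0016],
       [-0.0001, -0.0016, -1.    ]]), 'wrist_force': array([-0.6351,  0.1638,  0.1781]), 'ft_torque': array([-0.0338,  0.0264, -0.0376]), 'finger_force': 0.0, 'finger_gap': 0.08797995813083201}
```

View pics/top0.png

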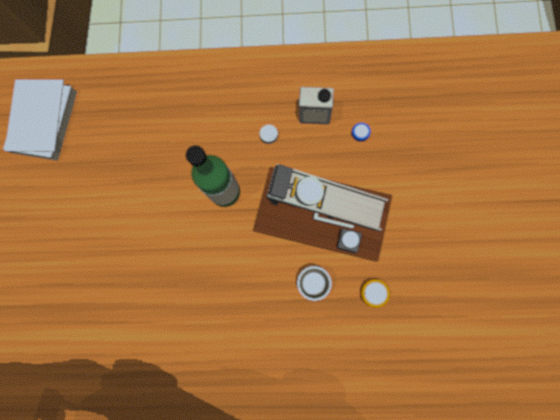

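View pics/side0.png

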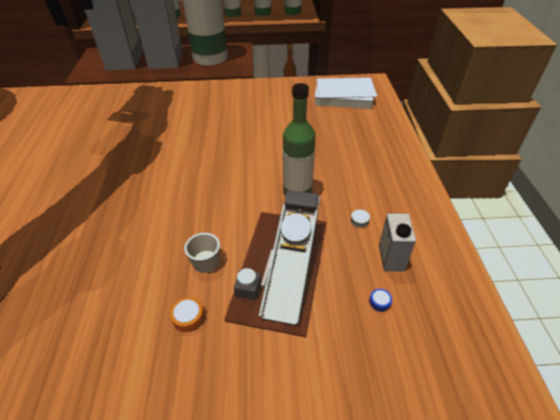

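Top view: the tin-like things are the large one in the bay (310,190), a small silver one (269,133), a blue one (361,131) and an orange one (375,292). I choose the bay tin, which is the larger of the two that aren't blue or orange. The button is at (350,240), the cup at (314,283) and the can at (318,105). In the side view the tin is at (296,229) and the button at (247,277). Next I check close crops.

```bash
python3 - <<'E'
import cv2,numpy as np
a=cv2.imread("pics/top0.png")[155:270,245:405]; b=cv2.imread("pics/side0.png")[185:335,220:340]
cv2.imwrite("pics/topc.png",cv2.resize(a,None,fx=5,fy=5,interpolation=cv2.INTER_CUBIC))
cv2.imwrite("pics/sidec.png",cv2.resize(b,None,fx=4,fy=4,interpolation=cv2.INTER_CUBIC))
E
```

```text
(no output)
```

View pics/topc.png

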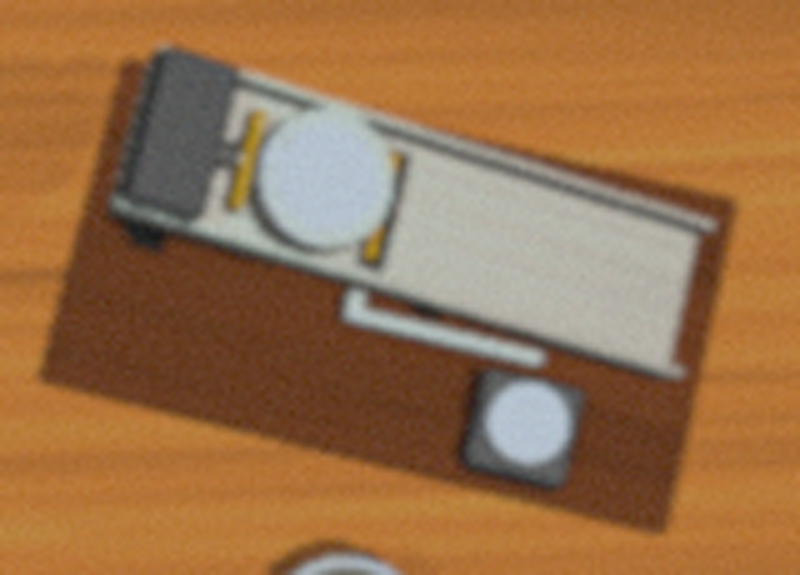

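View pics/sidec.png

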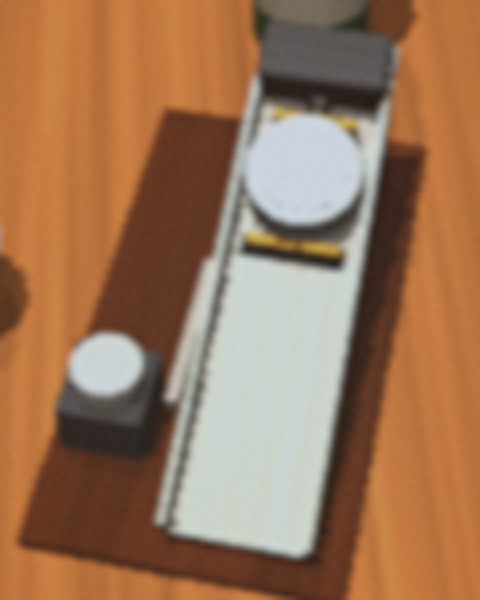

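```bash
cat > h.py <<'E'
import numpy as np
from bench import ctrl,eyes
np.set_printoptions(precision=4,suppress=True)
def proj(c,P):
    q=(np.asarray(P)-c["origin"])@c["orientation"]; q=q/q[:,2:]; return (q@c["intrinsics"].T)[:,:2]
def ray(c,uv):
    d=c["orientation"]@np.linalg.inv(c["intrinsics"])@np.array([*uv,1]); return c["origin"],d/np.linalg.norm(d)
def tri(obs):
    A=0;b=0
    for c,uv in obs:
        o,d=ray(c,uv);M=np.eye(3)-np.outer(d,d);A=A+M;b=b+M@o
    return np.linalg.solve(A,b)
E
python3 - <<'E'
from h import *
from scipy.optimize import least_squares
t,s=eyes.get_calibration("top"),eyes.get_calibration("side")
T=lambda x,y:(245+x/5,155+y/5); S=lambda x,y:(220+x/4,185+y/4)
obs={"button":((71,-62,46),T(528,421),S(105,365)),"lid":((-17,0,78.6),T(327,176),S(304,170)),
"endR":((118.9,-26.5,11.4),T(675,365),S(166,528)),"endL":((118.9,26.5,11.4),T(696,235),S(308,555))}
for k,(p,a,b) in obs.items(): print(k,tri([(t,a),(s,b)]))
P=np.array([v[0] for v in obs.values()])/1e3
W=lambda q:np.c_[P[:,0]*np.cos(q[3])-P[:,1]*np.sin(q[3]),P[:,0]*np.sin(q[3])+P[:,1]*np.cos(q[3]),P[:,2]]+q[:3]
f=lambda q:np.r_[(proj(t,W(q))-[v[1] for v in obs.values()]).ravel(),(proj(s,W(q))-[v[2] for v in obs.values()]).ravel()]
r=least_squares(f,[.48,.05,0,-1.8]);print(r.x,np.degrees(r.x[3]));print(r.fun.reshape(2,-1,2));print(W(r.x))
# obstacles at rough height
for n,uv,z in(("cup",(314,283),.045),("can",(318,97),.095),("bottle",(197,156),.24)):
    o,d=ray(t,uv);print(n,o+d*(z-o[2])/d[2])
E
```

```text
button [0.5379 0.0149 0.0431]
lid [0.622  0.0837 0.0752]
endR [ 0.5597 -0.0428  0.0163]
endL [ 0.6113 -0.0545  0.0095]
[ 0.6167  0.0666 -0.001  -1.8371] -105.25761349462984
[[[ 0.5267  0.1401]
  [ 0.5014  0.3609]
  [-1.2435  1.0222]
  [ 0.3787 -0.339 ]]

 [[ 0.6258 -0.5824]
  [-0.1341 -0.7365]
  [ 1.0853  0.7295]
  [-0.5763  0.2235]]]
[[ 0.5383  0.0144  0.045 ]
 [ 0.6212  0.083   0.0776]
 [ 0.5599 -0.0412  0.0104]
 [ 0.611  -0.0551  0.0104]]
cup [0.4638 0.0823 0.045 ]
can [0.7856 0.0652 0.095 ]
bottle [0.6379 0.2429 0.24  ]
```

The fit is good: dispenser origin (0.617, 0.067), yaw -105.3°. The tool's y axis should lie along the dispenser's y, gap about 44 mm, TCP at dispenser (71,-31), so one finger is on the button and the other stands in the chute. I move over at height first.

```bash
python3 -m inch '[0.01,-34,-29,0,0, 0.01,-34,-29,0,0, 0.01,-34,-29,0,0, 0.01,-34,-29,0,0, 0.01,-34,-29,0,0, 0.01,-34,-29,0,0, 0.01,-34,-29,0,0, 0.01,-34,-29,0,0, 0.01,-34,-29,0,0, 0.01,-34,-29,0,0, 0.01,-34,-29,0,0, 0.01,-34,-29,0,0]' && python3 -m inch '[0.01,-34,-29,0,0, 0.01,-34,-29,0,0, 0.01,-34,-29,0,0, 0.01,-34,-29,0,0]' && python3 -m inch '[0.01,0,0,0,0.14, 0.01,0,0,0,0.14, 0.01,0,0,0,0.14, 0.01,0,0,0,0.14, 0.01,0,0,0,0.14, 0.01,0,0,0,0.14, 0.01,0,0,0,0.14, 0.01,0,0,0,0.14, 0.01,0,0,0,0.14, 0.01,0,0,0,0.14, 0.01,0,0,0,0.14, 0.01,0,0,0,0]'
```

```text
clock: 1.3
eef_pos: [0.4697, 0.1504, 0.2386]
tool_rot: [[-0.96, 0.279, -0.0], [0.279, 0.96, -0.0], [0.0, -0.0, -1.0]]
wrist_force: [0.6, 0.5, 1.4]
finger_gap: 0.0444
finger_force: 0.0
clock: 1.7
eef_pos: [0.5678, 0.001, 0.2384]
tool_rot: [[-0.96, 0.279, -0.001], [0.279, 0.96, 0.0], [0.001, -0.0, -1.0]]
wrist_force: [-0.1, -0.5, -0.3]
finger_gap: 0.0446
finger_force: 0.0
clock: 2.9
eef_pos: [0.567, 0.0031, 0.2383]
tool_rot: [[0.249, 0.968, -0.001], [0.968, -0.249, -0.0], [-0.001, -0.001, -1.0]]
wrist_force: [0.5, -0.6, 0.5]
finger_gap: 0.0442
finger_force: 0.0
```

```bash
python3 -m inch '[0.01,0,0,40,0.014, 0.01,-3,2,40,0, 0.01,0,0,30,0, 0.01,0,0,20,0, 0.01,0,0,0,0,0.01,0,0,0,0]' && python3 - <<'E'
from h import *
import cv2
s=ctrl.sense();print(s["eef_pos"],s["tool_rot"])
a=eyes.capture("wrist");c=eyes.get_calibration("wrist");np.save("wc.npy",c,allow_pickle=True)
b=eyes.capture("side")
cv2.imwrite("pics/w1.png",a[:,:,::-1]);cv2.imwrite("pics/s1.png",cv2.resize(b[170:340,190:350,::-1],None,fx=3.5,fy=3.5,interpolation=cv2.INTER_CUBIC))
q=-1.8371;R=np.array([[np.cos(q),-np.sin(q),0],[np.sin(q),np.cos(q),0],[0,0,1]])
P=np.array([[71,-62,46],[-17,0,78.6],[118.9,-26.5,11.4],[118.9,26.5,11.4]])/1e3@R.T+[.6167,.0666,-.001]
print(proj(c,P))
print(c["origin"],c["orientation"])
E
```

```text
clock: 3.5
eef_pos: [0.5685, -0.0006, 0.1089]
tool_rot: [[0.261, 0.965, -0.0], [0.965, -0.261, 0.0], [0.0, -0.0, -1.0]]
wrist_force: [-0.4, 0.6, 0.1]
finger_gap: 0.0447
finger_force: 0.0
[ 0.5685 -0.0006  0.1089] [[ 0.2612  0.9653 -0.0003]
 [ 0.9653 -0.2612  0.0003]
 [ 0.0002 -0.0003 -1.    ]]
[[227.4679 213.8058]
 [337.1142  60.5973]
 [281.3138 259.2591]
 [348.3236 259.2661]]
[0.5873 0.0669 0.2566] [[ 0.965  -0.2525 -0.0706]
 [-0.2622 -0.9272 -0.2674]
 [ 0.002   0.2766 -0.961 ]]
```

View pics/w1.png

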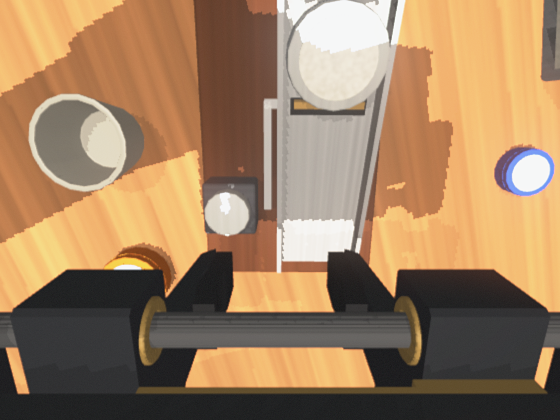

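View pics/s1.png

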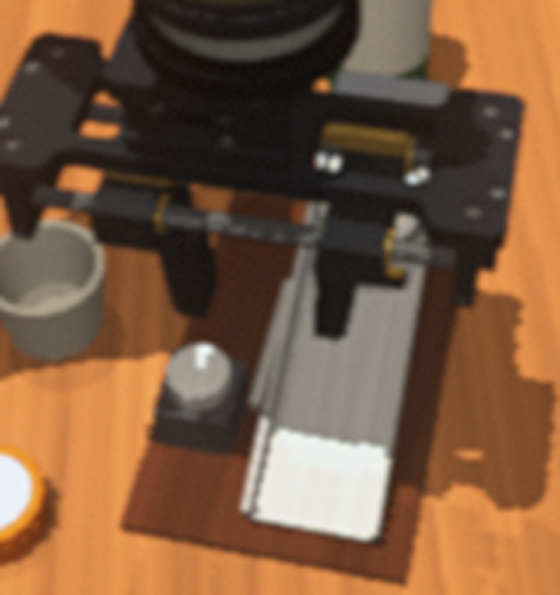

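The wrist view shows the button at (227,214), where the fit predicted (227.5,213.8). The tin is in the bay around (337,55). In the side crop one finger lines up with the button and the other with mid-chute. I correct 5 mm uphill and -2 mm sideways, then descend to just above the button.

```bash
python3 -m inch '[0.08,5,-2,0,0, 0.08,0,0,25,0, 0.08,0,0,25,0, 0.08,0,0,7,0, 0.08,0,0,0,0, 0.08,0,0,0,0]' && python3 - <<'E'
from h import *
import cv2
s=ctrl.sense();q=-1.8371;R=np.array([[np.cos(q),-np.sin(q),0],[np.sin(q),np.cos(q),0],[0,0,1]])
print(R.T@(s["eef_pos"]-[.6167,.0666,-.001]))
a=eyes.capture("wrist");b=eyes.capture("side")
a=cv2.resize(a[140:280,170:400],None,fx=3,fy=3);b=cv2.resize(b[210:320,200:330],None,fx=4,fy=3.818)[:,:]
h=np.zeros((600,700,3),np.uint8)
cv2.imwrite("pics/w2.png",a[:,:,::-1]);cv2.imwrite("pics/s2.png",b[:,:,::-1])
E
```

```text
clock: 4.2
eef_pos: [0.5686, 0.0049, 0.0527]
tool_rot: [[0.263, 0.965, 0.002], [0.965, -0.263, 0.0], [0.001, 0.001, -1.0]]
wrist_force: [0.1, -0.6, 0.8]
finger_gap: 0.0477
finger_force: 0.0
[ 0.0722 -0.0302  0.0537]
```

View pics/s2.png

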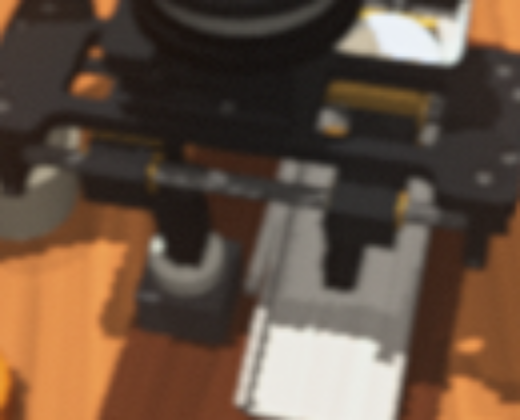

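View pics/w2.png

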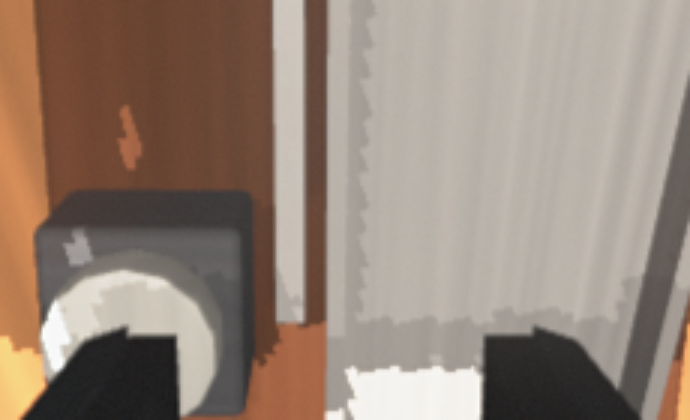

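Both close views agree. The left fingertip is over the button cap (s2 185,255; w2 140,340), and the right one is inside the chute, clear of the walls (s2 340,280). Now the press.

```bash
python3 -m inch '[0.08,0,0,5,0, 0.08,0,0,3,0, 0.08,0,0,3,0, 0.08,0,0,3,0, 0.08,0,0,2,0, 0.08,0,0,0,0, 0.08,0,0,0,0, 0.08,0,0,0,0, 0.08,0,0,0,0, 0.08,0,0,0,0]' && python3 - <<'E'
from h import *
import cv2
a=eyes.capture("wrist");b=eyes.capture("side")
a=cv2.resize(a[0:280,140:420],None,fx=2,fy=2);b=cv2.resize(b[180:330,200:330],None,fx=1.8,fy=3.733/2*2)
cv2.imwrite("pics/ws3.png",np.hstack([a,b])[:,:,::-1])
E
```

```text
clock: 5.3
eef_pos: [0.5686, 0.0048, 0.0364]
tool_rot: [[0.263, 0.965, 0.002], [0.965, -0.263, 0.0], [0.001, 0.001, -1.0]]
wrist_force: [0.4, -0.3, 8.2]
finger_gap: 0.0473
finger_force: 4.5
```

View pics/ws3.png

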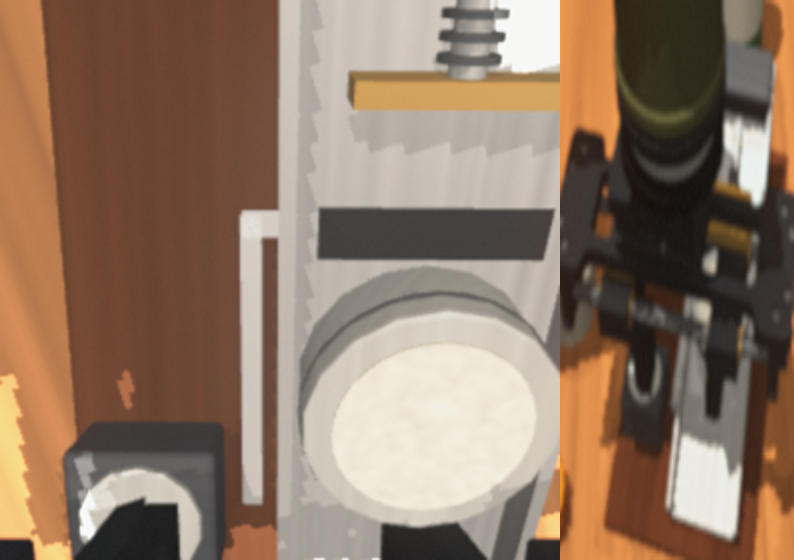

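The picture shows the button pressed under the left finger at (140,520). The tin is out of the bay, lying flat in the chute below the gate slot (435,235), its lower edge against the right finger at (425,520). The measured push is about 8 N, so I hand in.

```bash
python3 -m inch '[0.08,0,0,0,0, 0.08,0,0,0,0, 0.08,0,0,0,0]' && python3 -c "
from bench import ctrl
print(ctrl.close_job())"
```

```text
clock: 5.7
eef_pos: [0.5686, 0.0048, 0.0364]
tool_rot: [[0.263, 0.965, 0.002], [0.965, -0.263, 0.0], [0.001, 0.001, -1.0]]
wrist_force: [0.0, -0.4, 9.1]
finger_gap: 0.0476
finger_force: 4.5
the job is handed in; nothing more can be done
None
```

I handed the job in at 5.7 s with one finger holding the button down (about 9 N at the wrist) and the tin out of its bay, lying in the chute against the other finger; the hand-in returned no verdict.

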